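Fetch the maul from the revolving tool caddy

ROBOT

A 6-joint arm with a two-finger parallel gripper is mounted at the origin on the work surface. World frame = base frame: x ahead of the robot, y to its left, z up, the work surface at z = 0. Lengths are in mm, angles in rad, forces in N, time in s.
With the tool pointing down it reaches from about 325 to 900 mm from the base axis. Payload 6.1 kg.
Tool frame: the origin (TCP) lies at the very end of the fingers, on their centre line; the grasp point (between the pads) lies 19 mm behind it (grip_point_offset is the distance from the TCP to the grasp point, in mm); x points along the fingers, y is the direction in which the jaws open and shut, and the axes are right-handed (so a half turn about x gives the same grasp; the last joint's range is limited). The gripper opens to 85 mm and grips with 20 to 120 N. Pads are 22 mm wide; open, the fingers measure 114 mm over their backs; the gripper's body (76 mm by 85 mm) begins 54 mm behind the grasp point. The pads swing forward as they close: fully open they stand 13 mm farther back than shut.
Start: joints at [1.151, 0.22, 1.526, -0, 1.395, -0.126], TCP at [180.993, 598.212, 231.3] pointing down, gripper open.
Joint ranges: [-2.98, 2.98], [-0.91, 2.08], [0.09, 2.57], [-1.24, 4.39], [0.2, 2.65], [-2.68, 2.68]. Speed limits (rad/s): [2.57, 2.57, 3.01, 3.14, 3.14, 3.14].

INTERFACE

Orientations are given as a rotation vector (axis times angle).
In Python, from rig import state, get_image, camera_model, finish_job, grip_point_offset gives the robot as it stands.
- The arm moves only by the tool jog_arm, never from a script. Its argument "deltas" is a list that holds one entry, the list of rows, each a list of 7 numbers: the closure, from 0 (fully open) to 1 (shut), then the shift along the tool's x, y, z scaled (see below), then the turn, a rotation vector about the tool's x, y, z scaled (see below). In form: [[[hand, dx, dy, dz, rx, ry, rz], ...]]. A call has 1 to 10 rows; each row shifts and turns the commanded pose from where the row before left it, along the tool's axes as they then stand; what a row does not reach is not made up. The controller multiplies each number of a shift by 0.02 m and each number of a turn by 0.08 rad. A row lasts 1/8 s, in which the tool goes at most 62.5 mm and 10.7 degrees, less where a joint would pass 70% of its speed; a pose out of reach is approached as far as the arm can. A call with a number of a shift or a turn outside -1 to 1 is refused whole. A call with a gripper value outside its range is refused whole. The fingers move at their own pace and stop on an object; "grip_force" is the grip in N (left out, the last holds). Time passes only in rows, so rows that do not move let the fingers close. It gives the time, the measured TCP pose, the force and the opening at its end, in the units of the state.
- state(): the state, without advancing time (a new reading comes with each control period).
- get_image(name): name is "scene" or "top" or "wrist"; returns (picture, depth): 384x512x3 uint8, red, green, blue; 384x512 float32, mm along the optical axis (not along the pixel's ray), 0 where there is no reading.
- camera_model(name): a dict with "intrinsics" (3x3 intrinsics, pixels), "cam_to_world" (4x4, takes a point from camera to world coordinates). Camera axes: x right, y up, looking along -z (the intrinsics and any distortion apply to the point x, -y, -z); pixel columns grow to the right and rows downward; lengths in mm; the calibration is good to about 2 mm. A picture is of the moment at which its call begins: read the wrist's pose just before it. camera_model takes no time and is no camera call; for the wrist camera it gives the pose at the moment of the call.
- finish_job(): hands the job in, once; it reports no verdict.
The state is a dict: "time_s": time; "q": joint angles; "dq": joint speeds; "effort": joint torques, N m; "tcp_pos": TCP position; "tcp_rot": TCP orientation; "contact_force": force on the tool from outside, world axes, zero at the start; "ft_torque": the same for the moment, N m; "grip_width": finger opening in mm.
Only numpy, scipy, OpenCV 4.12 (cv2) and the standard library are available. Lean on these libraries where they do the work, as an engineer would, in place of code of your own. Each camera call takes 0.05 s, during which the arm holds its last target.

TASK

I am about to punch the bag flap and need the maul. Turn the tool caddy until the bay with the maul is at the front, over the steel pointer on its base, and stop it there; then draw the maul out and stand it upright on its head in the middle of the rubber pad on the marble slab, lowering it gently and letting go only once you feel the pad carry it. Leave the other tools in their bays and everything else on the bench as it is.

Things in the scene. Friction and masses are not known exactly. Their poses are not given: they have to be found in the camera images.
- maul: The maul, 160 mm long, 0.3 to 0.5 kg: the only tool with a thick white plastic cylinder for a head (56 mm across, 70 mm long); then a straight round wooden handle, 27 mm across and 90 mm long, its end rounded. It waits head down in its bay, handle up. Origin: centre of the head's flat striking face; z axis along the maul toward the handle's end.
- maul_grip (a point): Middle of the maul's wooden handle, on its axis, 118 mm from the head's striking face and 42 mm below the handle's end; z along the maul toward the handle's end. In its bay the maul leans 30 degrees from vertical, handle outward from the caddy's middle. It stands loose in the bay and comes out only straight along its own length.
- maul_bay (a point): Centre of the mouth of the maul's bay on the turning caddy: a square plywood pocket, 60 mm clear inside, 45 mm deep, walls 5 mm, leaning 30 degrees outward. It lies 93 mm from the caddy's axis, 103 mm above the bench, and turns with the caddy; its x axis points level to the caddy's axis, z is up.
- caddy: The turning part of the tool caddy: a plywood turntable 256 mm across, with five outward-leaning pockets 72 degrees apart, one tool in each; the tools reach out to 165 mm from the axis and up to 215 mm above the bench. It turns either way without end stops and stays where it is left (bearing friction about 0.12 N m). Origin on its axis at bench height; -x points to the maul's bay.
- handle_bar (a point): Centre of the bar handle over the middle of the caddy, on its turning axis, 196 mm above the bench: a dark wooden bar 96 mm long, 20 mm wide, 28 mm high, on an 18 mm steel post. It turns with the caddy. Its x axis runs along the bar, -x pointing to the maul's bay; z is up.
- pointer (a point): Top of the small upright steel tab, 22 mm wide, that stands 36 mm high at the front of the caddy's fixed base, 151 mm from the caddy's axis, roughly on the robot's side. It marks the front and does not turn; the base is screwed to the bench. Its x axis points level to the caddy's axis.
- slab_top (a point): Centre of the top of the marble punching slab: 200 x 180 mm, 30 mm thick, fixed on the bench, x along the 200 mm side. A firm black rubber pad, 150 x 130 mm, lies centred on it and does not move. The pad's thickness is not measured: its top is anything from 4 to 28 mm above this point and has to be found by feel.
- slab: The same slab with its pad; origin under its centre, at bench height.
- slicker: A turned light-wood slicker standing in one of the other bays; origin at its lower end. To be left in its bay.
- drive_punch: A steel drive punch standing in one of the other bays; origin at its lower end. To be left in its bay.
- scraper: A flat steel blade standing in one of the other bays; origin at its lower end. To be left in its bay.
- awl_haft: A bulb-shaped dark-wood awl haft standing in one of the other bays; origin at its lower end. To be left in its bay.
- rivet_jar: Glass jar with steel lid, 60 mm wide, 75 mm high, left alone; origin under it.
- rivet_box: Clear box of rivets, 90 x 120 x 55 mm, left alone; origin under it.
- thread_cone: Grey thread cone, 64 mm wide, 112 mm high, left alone; origin under it.
- weight: Dark steel pattern weight, 100 x 50 x 48 mm, left alone; origin under it.
- wax_block: Block of wax, 75 x 45 x 22 mm, left alone; origin under it.
- shears: Shears lying flat, 230 mm long, left alone; origin near the pivot, x toward the points.
Not all that is in view belongs to the job. Leave any purple look-alike of the scraper alone.

How it is judged:
By the outcome, as a careful person would: the job done as asked, in the order asked, and still so for the second after the job is handed in, with the robot touching nothing.
It also fails if it takes over 72 s, if anything falls off the work surface, if the arm or the gripper's body presses on something with over 40 N, if the wrist force passes 120 N, or if a joint passes its speed limit or range.

## Working session

There is one attempt and no reset: what is moved stays moved. The work goes in short steps, Python scripts to look and compute and a tool call to move; the robot and the scene stay as the last step left them, time stands still between calls to the robot, and variables do not carry over. Pictures are saved under pics/ and viewed, and the job is handed in when it is done.

Besides the shell and the picture viewer there is one more tool, called after "Emit:" as name(argument=value, ...), one argument or row to a line, values as JSON. jog_arm: Moves the arm, as the interface text tells. Its arguments: {"type":"object","properties":{"deltas":{"type":"array","items":{"type":"array","items":{"type":"array","items":{"type":"number","minimum":-1,"maximum":1}}}},"grip_force":{"type":"number"}},"required":["deltas"]}

```bash
mkdir -p pics; ls
python3 - <<'E'
from rig import *
import cv2,numpy as np
print(state()); print(grip_point_offset if not callable(grip_point_offset) else grip_point_offset())
for n in ["scene","top","wrist"]:
    m=camera_model(n); print(n,m)
    p,d=get_image(n); np.savez(f"{n}0.npz",p=p,d=d,K=m["intrinsics"],T=m["cam_to_world"])
    cv2.imwrite(f"pics/{n}0.png",cv2.resize(p[:,:,::-1],(768,576),interpolation=cv2.INTER_CUBIC))
E
```

```text
pics
{'time_s': 0.0, 'q': array([ 1.15088621e+00,  2.21221039e-01,  1.52763348e+00, -2.24674822e-05,
        1.39472759e+00, -1.26120715e-01]), 'dq': array([-2.11256146e-03, -3.24528145e-04,  5.92837868e-06, -2.75968348e-04,
       -1.07035062e-03,  2.92173867e-04]), 'effort': array([-3.79267258e-04, -4.96886802e+01, -3.89390910e+01, -2.23057668e-04,
        1.11763991e-02, -1.81847054e-05]), 'tcp_pos': array([180.7547251 , 597.63870598, 230.19057891]), 'tcp_rot': array([ 0.22909093,  1.55898404, -0.2321187 ]), 'contact_force': array([-0.6152214 ,  0.24731238,  0.66302899]), 'ft_torque': array([-0.00703467, -0.02645505, -0.0026708 ]), 'grip_width': 85.07808922165631}
18.700000000000003
scene {'intrinsics': array([[476.21159208,   0.        , 254.68140424],
       [  0.        , 476.21159208, 195.84472367],
       [  0.        ,   0.        ,   1.        ]]), 'cam_to_world': array([[-1.73458138e-01, -6.65961943e-01,  7.25539085e-01,
         1.66418363e+03],
       [ 9.84680617e-01, -1.03970360e-01,  1.39979452e-01,
         1.56094857e+02],
       [-1.77864277e-02,  7.38704849e-01,  
[... 494 characters left out ...]
  [ 1.21222023e-02,  6.07013171e-02,  9.98082362e-01,
         1.48764630e+03],
       [ 0.00000000e+00,  0.00000000e+00,  0.00000000e+00,
         1.00000000e+00]])}
wrist {'intrinsics': array([[278.3585318 ,   0.        , 255.32744105],
       [  0.        , 278.3585318 , 191.05470729],
       [  0.        ,   0.        ,   1.        ]]), 'cam_to_world': array([[ 2.90465595e-01, -9.22543200e-01, -2.54054682e-01,
         1.15815387e+02],
       [ 9.56884609e-01,  2.79691505e-01,  7.83869093e-02,
         6.16409087e+02],
       [-1.25837391e-03, -2.65869715e-01,  9.64008149e-01,
         3.72634916e+02],
       [ 0.00000000e+00,  0.00000000e+00,  0.00000000e+00,
         1.00000000e+00]])}
```

View pics/scene0.png

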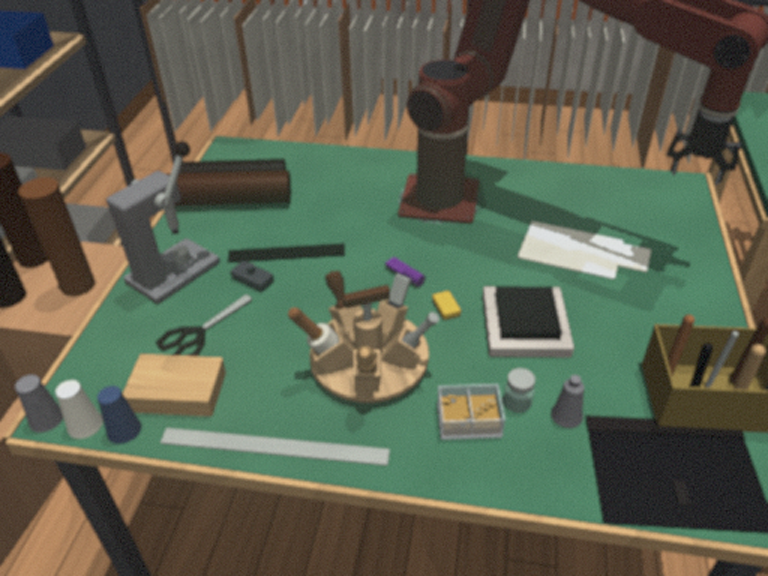

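View pics/top0.png

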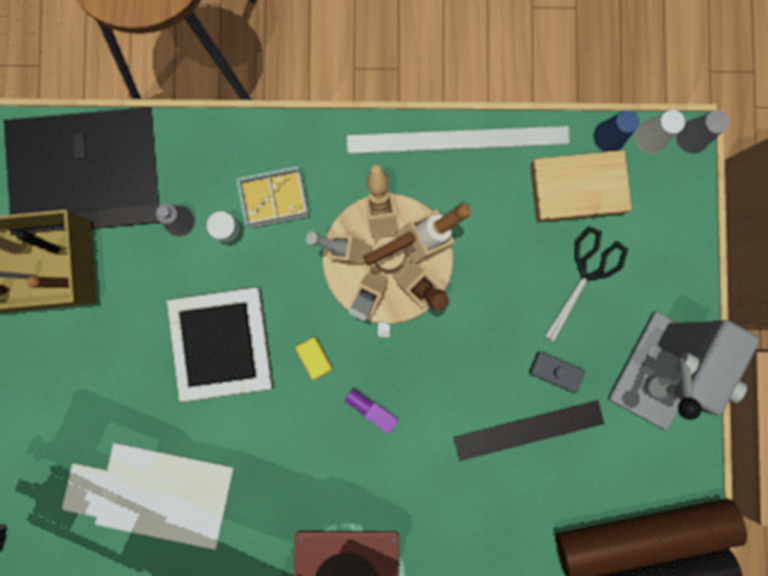

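View pics/wrist0.png

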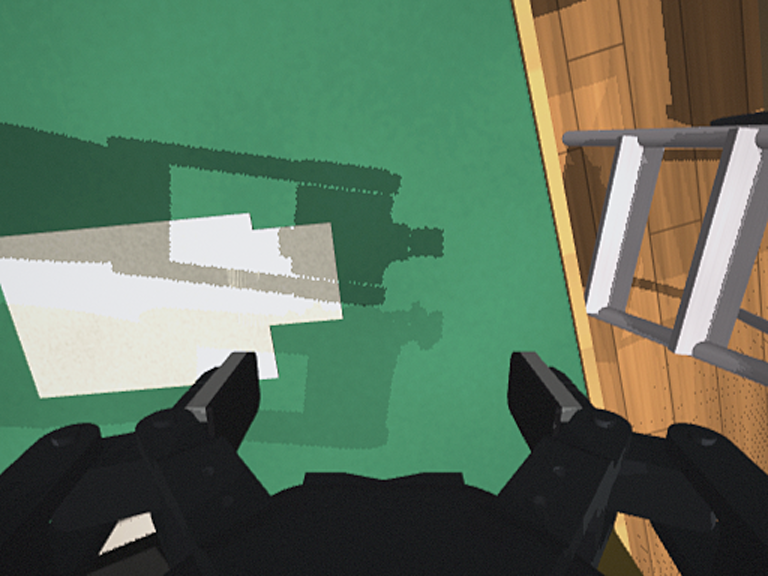

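```bash
cat > h.py <<'E'
import numpy as np,cv2
from scipy.spatial.transform import Rotation as R
def load(n):
    z=np.load(n); return z["p"],z["d"],z["K"],z["T"]
def px(z,u,v,r=1):
    p,d,K,T=z; w=d[int(v)-r:int(v)+r+1,int(u)-r:int(u)+r+1]; w=w[w>0]; D=np.median(w)
    c=np.array([(u-K[0,2])/K[0,0]*D,-(v-K[1,2])/K[1,1]*D,-D,1]); return (T@c)[:3]
def ray(z,u,v,h):
    p,d,K,T=z; c=np.array([(u-K[0,2])/K[0,0],-(v-K[1,2])/K[1,1],-1]); w=T[:3,:3]@c; o=T[:3,3]
    return o+w*(h-o[2])/w[2]
def cloud(z):
    p,d,K,T=z; v,u=np.mgrid[0:d.shape[0],0:d.shape[1]]
    c=np.stack([(u-K[0,2])/K[0,0]*d,-(v-K[1,2])/K[1,1]*d,-d],-1); return c@T[:3,:3].T+T[:3,3]
def proj(z,P):
    p,d,K,T=z; c=(np.asarray(P)-T[:3,3])@T[:3,:3]; return np.array([K[0,2]+K[0,0]*c[0]/-c[2],K[1,2]-K[1,1]*c[1]/-c[2]])
def crop(z,u0,v0,u1,v1,f,s=None):
    s=s; im=cv2.resize(z[0][v0:v1,u0:u1,::-1],None,fx=f,fy=f,interpolation=cv2.INTER_CUBIC); cv2.imwrite(s,im)
E
python3 - <<'E'
from h import *
z=load("top0.npz"); crop(z,195,95,335,235,5.6//1,"pics/topc.png")
crop(z,100,180,220,280,6,"pics/slabc.png")
z=load("scene0.npz"); crop(z,185,165,305,275,5,"pics/scec.png")
E
```

```text
(no output)
```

View pics/topc.png

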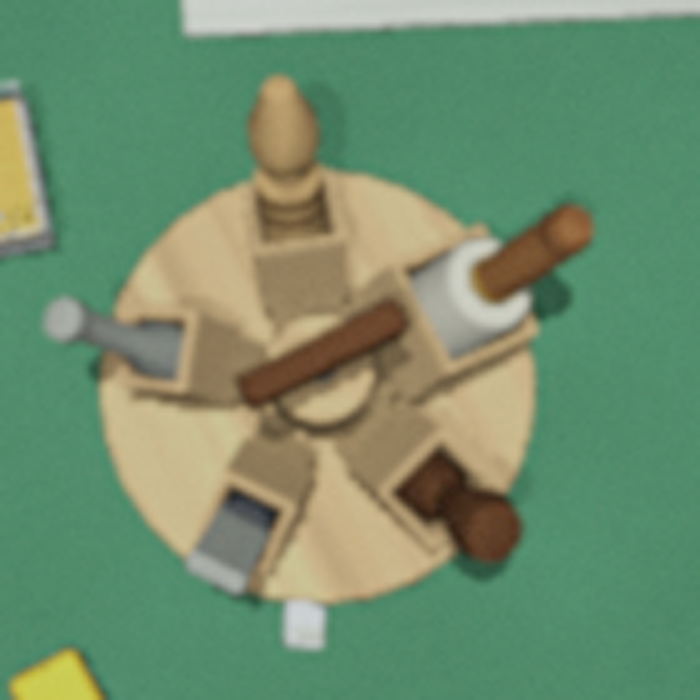

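View pics/scec.png

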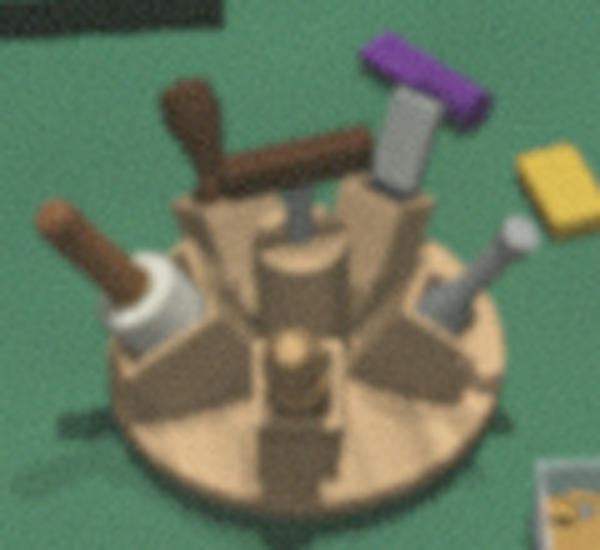

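View pics/slabc.png

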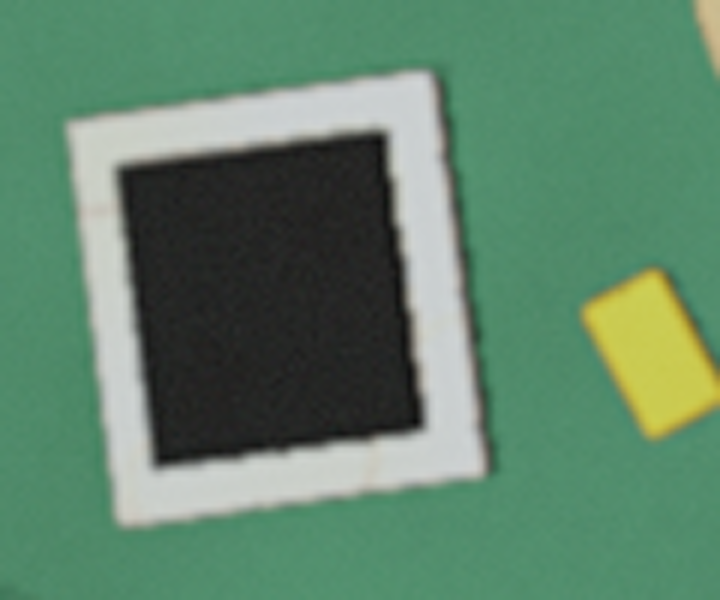

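Run:
```python
from h import *
z=load("top0.npz"); c=lambda u,v:(195+u/5,95+v/5)
for n,u,v in [("barA",247,390),("barB",402,317),("barmid",325,352),("ptr",305,615),("ptrtop",305,606),("disk",317,560),("maulend",572,228),("headtopL",455,285),("deck",150,330)]:
    print(n,px(z,*c(u,v)).round(1))
a=ray(z,*c(247,390),210);b=ray(z,*c(402,317),210);print("bar",a,b,(a+b)/2,np.linalg.norm(a-b),np.degrees(np.arctan2(*(b-a)[[1,0]])))
print("ptr36",ray(z,*c(305,612),36))
P=cloud(z)
# disk fit
import itertools
C=(a+b)[:2]/2
d=np.hypot(P[...,0]-C[0],P[...,1]-C[1]); m=(d<135)&(P[...,2]>15)&(P[...,2]<60)
print(np.histogram(P[m][:,2],bins=15))
# pads
s=lambda u,v:(100+u/6,180+v/6)
w=[ray(z,*s(*q),30) for q in [(70,120),(432,72),(487,475),(122,525)]]
print("slab",np.mean(w,0),[np.linalg.norm(w[i]-w[(i+1)%4]).round(1) for i in range(4)],np.degrees(np.arctan2(*(w[1]-w[0])[[1,0]])))
w=[ray(z,*s(*q),42) for q in [(120,167),(385,132),(422,430),(155,463)]]
print("pad",np.mean(w,0),[np.linalg.norm(w[i]-w[(i+1)%4]).round(1) for i in range(4)],px(z,*s(270,300),4))
print(px(z,*s(90,350)),px(z,*s(450,350)))
```

```text
barA [619.  -39.2 208.8]
barB [ 658.1 -119.9  204.7]
barmid [639.2 -79.7 207.5]
ptr [504.2 -72.3   5.9]
ptrtop [509.5 -72.2   6.9]
disk [536.2 -78.8  37. ]
maulend [ 705.5 -208.8  204.7]
headtopL [ 684.9 -152.6  135.6]
deck [661.4  16.  117.1]
bar [618.9064214  -39.25870826 210.        ] [ 657.42133402 -119.59974049  210.        ] [638.16387771 -79.42922438 210.        ] 89.09590311802465 -64.38727609828338
ptr36 [505.69712946 -71.8872308   36.        ]
(array([  8,  49, 213, 501, 776, 604, 289,  77,  14,  15,  14,  16,  35,
        31,  23]), array([24.50139672, 26.8659928 , 29.23058889, 31.59518497, 33.95978105,
       36.32437714, 38.68897322, 41.0535693 , 43.41816539, 45.78276147,
       48.14735755, 50.51195364, 52.87654972, 55.2411458 , 57.60574189,
       59.97033797]))
slab [468.96564859 249.29785166  30.        ] [np.float64(178.2), np.float64(198.7), np.float64(178.4), np.float64(199.0)] -82.14093200228511
pad [468.95791967 250.3224625   42.        ] [np.float64(129.3), np.float64(145.4), np.float64(129.3), np.float64(144.1)] [467.95556342 248.2946994   52.809262  ]
[442.05066771 347.30785568   3.67819751] [443.55559253 165.07247244  29.83031413]
```

```bash
cat >> h.py <<'E'
def seq(pos,Rm,rows):
    """simulate rows (dx..rz) -> pos,R"""
    pos=np.array(pos,float);Rm=Rm.copy()
    for r in rows:
        pos=pos+Rm@(np.array(r[:3])*20); Rm=Rm@R.from_rotvec(np.array(r[3:])*.08).as_matrix()
    return pos,Rm
def tool(x,y):
    x=np.array(x,float);x/=np.linalg.norm(x);y=np.array(y,float);y-=x*(x@y);y/=np.linalg.norm(y)
    return np.stack([x,y,np.cross(x,y)],1)
E
python3 - <<'E'
from h import *
from rig import state
s=state();Rm=R.from_rotvec(s["tcp_rot"]).as_matrix();print(Rm.round(3))
y=Rm[:,1];print("jaw",np.degrees(np.arctan2(y[1],y[0])))
z=load("top0.npz"); c=lambda u,v:(195+u/5,95+v/5)
for v in(603,625,645): print(ray(z,*c(305,v),36),ray(z,*c(305,v),6))
print(proj(z,[487,-71.5,36]))
a=np.radians(25.6); Rt=tool([0,0,-1],[np.cos(a),np.sin(a),0])
print("turn tool",R.from_matrix(Rm.T@Rt).as_rotvec()/.08)
print("shift in tool after turn",Rt.T@(np.array([638,-79,320])-s["tcp_pos"])/20)
print("before",Rm.T@(np.array([638,-79,320])-s["tcp_pos"])/20)
E
```

```text
[[-0.001  0.29   0.957]
 [-0.001  0.957 -0.29 ]
 [-1.    -0.002 -0.   ]]
jaw 73.16698542866375
[510.96547685 -71.86647664  36.        ] [511.35232671 -72.22891541   6.        ]
[498.0913954  -71.91719286  36.        ] [498.21218703 -72.28067974   6.        ]
[486.39972029 -71.9632511   36.        ] [486.27888953 -72.32768983   6.        ]
[255.84258994 223.79392008]
turn tool [1.03775021e+01 5.65353979e-03 1.96081280e-02]
shift in tool after turn [-4.47982198  5.99534963 40.39474944]
before [ -4.44604607 -25.77579891  31.67948342]
```

Emit:
jog_arm(
  deltas=[
    [[0,-0.9,0,0,1,0,0],[0,-0.9,0,0,1,0,0],[0,-0.9,0,0,1,0,0],[0,-0.9,0,0,1,0,0],[0,-0.9,0,0,1,0,0],[0,0,0,0,1,0,0],[0,0,0,0,1,0,0],[0,0,0,0,1,0,0],[0,0,0,0,1,0,0],[0,0,0,0,1,0,0]],
  ],
)

```text
time_s: 1.4
tcp_pos: [180.9, 598.0, 320.8]
tcp_rot: [0.852, 1.397, -0.854]
contact_force: [0.5, 0.1, 0.6]
grip_width: 85.4
```

Emit:
jog_arm(
  deltas=[
    [[0,0,0.15,1,0.38,0,0],[0,0,0.15,1,0,0,0],[0,0,0.15,1,0,0,0],[0,0,0.15,1,0,0,0],[0,0,0.15,1,0,0,0],[0,0,0.15,1,0,0,0],[0,0,0.15,1,0,0,0],[0,0,0.15,1,0,0,0],[0,0,0.15,1,0,0,0],[0,0,0.15,1,0,0,0]],
  ],
)

```text
time_s: 2.65
tcp_pos: [295.6, 430.0, 321.3]
tcp_rot: [0.874, 1.388, -0.874]
contact_force: [-0.1, -0.7, -0.2]
grip_width: 85.5
```

Emit:
jog_arm(
  deltas=[
    [[0,0,0.15,1,0,0,0],[0,0,0.15,1,0,0,0],[0,0,0.15,1,0,0,0],[0,0,0.15,1,0,0,0],[0,0,0.15,1,0,0,0],[0,0,0.15,1,0,0,0],[0,0,0.15,1,0,0,0],[0,0,0.15,1,0,0,0],[0,0,0.15,1,0,0,0],[0,0,0.15,1,0,0,0]],
  ],
)

```text
time_s: 3.9
tcp_pos: [408.8, 262.5, 321.3]
tcp_rot: [0.874, 1.388, -0.874]
contact_force: [-0.5, -0.1, -0.6]
grip_width: 85.3
```

Emit:
jog_arm(
  deltas=[
    [[0,0,0.15,1,0,0,0],[0,0,0.15,1,0,0,0],[0,0,0.15,1,0,0,0],[0,0,0.15,1,0,0,0],[0,0,0.15,1,0,0,0],[0,0,0.15,1,0,0,0],[0,0,0.15,1,0,0,0],[0,0,0.15,1,0,0,0],[0,0,0.15,1,0,0,0],[0,0,0.15,1,0,0,0]],
  ],
)

```text
time_s: 5.15
tcp_pos: [522.5, 95.1, 321.3]
tcp_rot: [0.874, 1.388, -0.874]
contact_force: [-0.1, 1.3, 1.5]
grip_width: 85.3
```

Emit:
jog_arm(
  deltas=[
    [[0,0,0.15,1,0,0,0],[0,0,0.15,1,0,0,0],[0,0,0.15,1,0,0,0],[0,0,0.15,1,0,0,0],[0,0,0.15,1,0,0,0],[0,0,0.15,1,0,0,0],[0,0,0,0,0,0,0],[0,0,0,0,0,0,0]],
  ],
)

```text
time_s: 6.15
tcp_pos: [589.8, -4.0, 321.2]
tcp_rot: [0.874, 1.389, -0.874]
contact_force: [0.1, -0.4, 0.4]
grip_width: 85.4
```

```bash
cat >> h.py <<'E'
def shot(n,tag):
    from rig import get_image,camera_model,state
    s=state();m=camera_model(n);p,d=get_image(n);np.savez(tag+".npz",p=p,d=d,K=m["intrinsics"],T=m["cam_to_world"])
    cv2.imwrite(f"pics/{tag}.png",cv2.resize(p[:,:,::-1],(768,576),interpolation=cv2.INTER_CUBIC))
    Rm=R.from_rotvec(s["tcp_rot"]).as_matrix();print(s["time_s"],s["tcp_pos"].round(2),np.degrees(np.arctan2(Rm[1,1],Rm[0,1])).round(2),"x",Rm[:,0].round(4),s["contact_force"].round(1),s["q"].round(3))
    return load(tag+".npz")
E
python3 -c "
from h import *
shot('wrist','w1')"
```

```text
6.15 [589.79  -4.   321.19] 25.58 x [-5.e-04  4.e-04 -1.e+00] [ 0.1 -0.4  0.4] [-0.141  0.094  1.502  0.     1.547 -0.587]
```

View pics/w1.png

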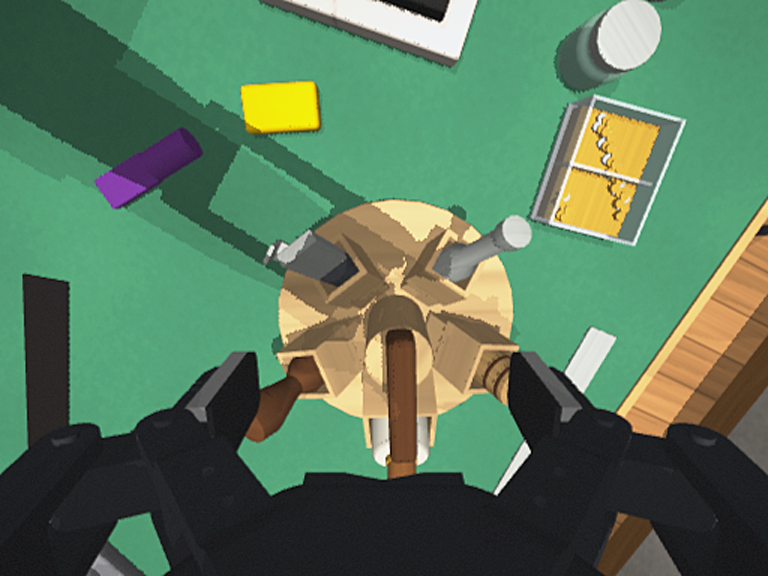

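```bash
python3 -c "
from h import *
z=load('w1.npz'); crop(z,170,120,350,330,4,'pics/w1c.png')
crop(z,165,145,235,195,10,'pics/w1d.png')"
```

```text
(no output)
```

View pics/w1c.png

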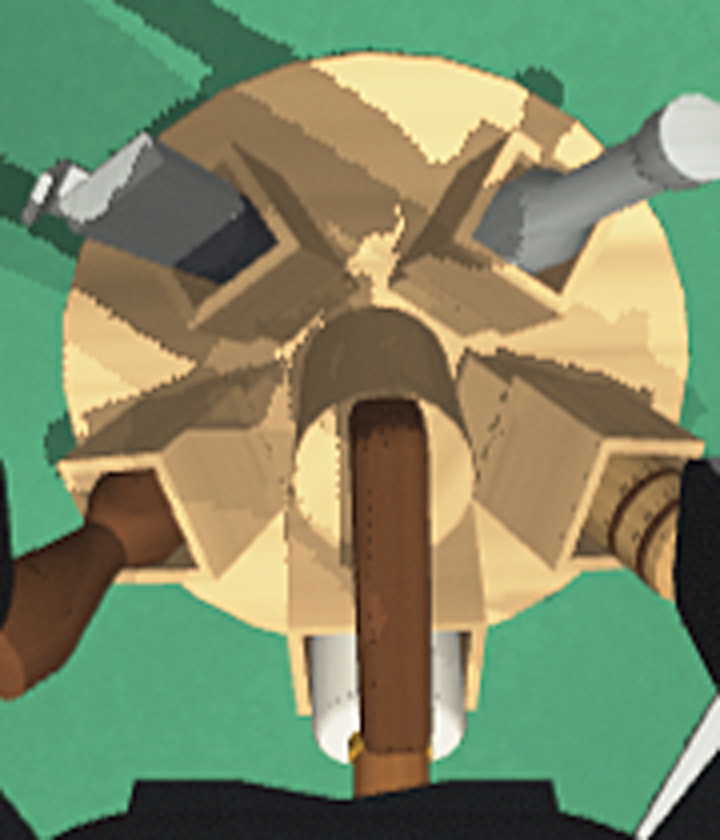

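View pics/w1d.png

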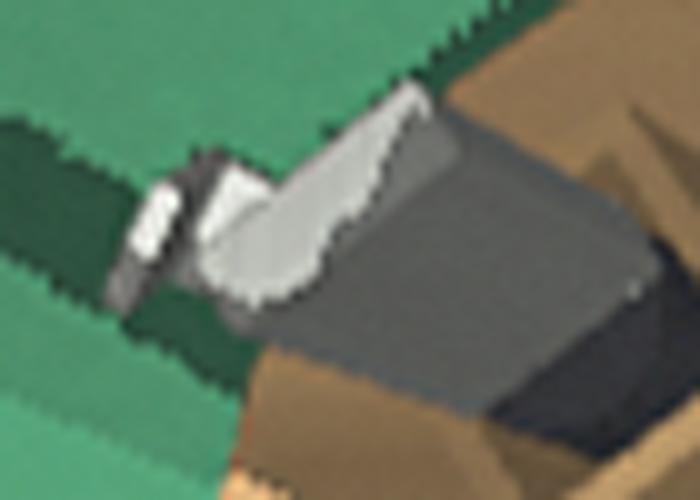

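```bash
cat > disk.py <<'E'
from h import *
from scipy.optimize import least_squares
def diskfit(z,C0=(638,-79)):
    P=cloud(z);Q=P.reshape(-1,3); col=z[0].reshape(-1,3).astype(int)
    d=np.hypot(Q[:,0]-C0[0],Q[:,1]-C0[1])
    m=(abs(Q[:,2]-36)<4)&(d<140)&(col[:,0]>col[:,1]+15)
    q=Q[m];print("deck z",np.median(q[:,2]),m.sum())
    # outer edge by angle
    a=np.arctan2(q[:,1]-C0[1],q[:,0]-C0[0]);E=[]
    for k in np.arange(-np.pi,np.pi,np.radians(3)):
        s=q[(a>=k)&(a<k+np.radians(3))]
        if len(s)>5:
            r=np.hypot(s[:,0]-C0[0],s[:,1]-C0[1]); 
            if r.max()>118:E.append(s[r.argmax()])
    E=np.array(E);f=lambda p:np.hypot(E[:,0]-p[0],E[:,1]-p[1])-p[2]
    o=least_squares(f,[*C0,128],loss="soft_l1",f_scale=1);print("disk fit",o.x,len(E),np.abs(o.fun).mean());return o.x
E
python3 - <<'E'
from disk import *
for t in("w1","top0"):
    z=load(t+".npz"); diskfit(z)
z=load("w1.npz")
c=lambda u,v:(170+u/4,120+v/4)
for u,v in[(360,410),(418,410),(368,740),(428,740),(390,560)]:print(px(z,*c(u,v)).round(1),ray(z,*c(u,v),210).round(1))
w=[ray(z,*c(u,v),210) for u,v in[(355,402),(424,402),(366,752),(430,750)]]
print("bar",np.mean(w,0),w[2]+w[3]-w[0]-w[1],[np.degrees(np.arctan2(*(w[j]-w[i])[[1,0]])) for i,j in((0,2),(1,3))])
d=lambda u,v:(165+u/10,145+v/10)
for u,v in[(155,220),(120,295),(195,165),(165,240),(215,160),(240,190)]:print((u,v),px(z,*d(u,v),0).round(1),ray(z,*d(u,v),36).round(1))
E
```

```text
deck z 35.86558378996111 5940
disk fit [638.37786826 -77.9503829  126.47184309] 73 0.3410500143062646
deck z 35.68312120670271 1457
disk fit [640.38551237 -77.63021567 124.36671964] 65 1.0287381109742921
[611.4 -40.2 192.4] [608. -34. 210.]
[625.4 -34.3 190.6] [620.8 -27.9 210. ]
[ 651.4 -118.8  208.4] [ 650.9 -117.7  210. ]
[ 666.3 -112.5  207.5] [ 665.3 -110.9  210. ]
[632.8 -67.7 209.4] [632.6 -67.4 210. ]
bar [636.59571885 -73.21355383 210.        ] [ 9.19312773e+01 -1.76652948e+02 -2.84217094e-14] [np.float64(-62.59713754248426), np.float64(-62.41681513408843)]
(155, 220) [489.2 -65.5  36.5] [489.1 -65.6  36. ]
(120, 295) [488.3 -79.5  34.6] [488.5 -79.1  36. ]
(195, 165) [487.7 -61.   12.6] [491.5 -54.9  36. ]
(165, 240) [491.6 -68.   35.5] [491.6 -67.9  36. ]
(215, 160) [489.9 -59.6   9.2] [494.  -52.8  36. ]
(240, 190) [495.2 -63.    7.4] [499.3 -55.5  36. ]
```

Run:
```python
from disk import *
z=load("w1.npz");P=cloud(z)
m=(abs(P[...,2]-209)<6)&(np.hypot(P[...,0]-638,P[...,1]+78)<56)
q=P[m];print(m.sum(),np.median(q[:,2]))
print(cv2.minAreaRect(q[:,:2].astype(np.float32)))
k=q[:,:2]-q[:,:2].mean(0);w,v=np.linalg.eigh(k.T@k);print("pca",q[:,:2].mean(0),np.degrees(np.arctan2(*(v[:,1])[::-1])))
m=(abs(P[...,2]-36)<5)&(abs(P[...,0]-488)<7)&(abs(P[...,1]+72)<20)
q=P[m];print(m.sum(),q.min(0),q.max(0),q.mean(0)); print(np.c_[np.argwhere(m),q.round(1)])
```

```text
1569 209.30133836768934
((638.1787719726562, -77.4926528930664), (19.991626739501953, 94.54205322265625), 27.46611785888672)
pca [636.48200039 -74.49208657] 117.41188533735912
52 [485.05124837 -81.6810357   31.03365449] [491.05756846 -59.91466997  37.4810525 ] [488.3563696  -70.44786891  35.25769228]
[[163.  181.  487.2 -59.9  34.1]
 [163.  182.  488.1 -60.   31.3]
 [164.  180.  486.5 -61.8  35.1]
 [164.  181.  488.3 -60.5  37.3]
 [164.  182.  489.3 -60.5  35. ]
 [164.  183.  490.4 -60.3  33.3]
 [165.  180.  487.1 -63.3  35.1]
 [165.  181.  488.4 -62.7  34.9]
 [165.  182.  489.9 -61.9  35.3]
 [165.  183.  491.1 -61.6  33.7]
 [166.  179.  486.3 -65.3  35.3]
 [166.  180.  487.7 -64.6  35.4]
 [166.  181.  489.  -64.1  35. ]
 [166.  182.  490.2 -63.8  33.4]
 [167.  179.  486.9 -66.8  35.5]
 [167.  180.  488.5 -65.8  36.5]
 [167.  181.  489.8 -65.3  36. ]
 [167.  182.  490.8 -65.3  33.6]
 [168.  178.  486.3 -68.5  36.8]
 [168.  179.  487.6 -68.1  36.1]
 [168.  180.  489.  -67.4  36.2]
 [168.  181.  490.3 -66.9  35.3]
 [169.  178.  486.8 -70.2  36.3]
 [169.  179.  488.4 -69.2  37.4]
 [169.
[... 218 characters left out ...]
 35.8]
 [171.  178.  488.  -73.   36.8]
 [171.  179.  489.3 -72.4  36.3]
 [171.  180.  490.6 -72.1  35.3]
 [172.  176.  485.1 -77.   33. ]
 [172.  177.  487.2 -75.1  36.9]
 [172.  178.  488.3 -75.   35.1]
 [172.  179.  489.7 -74.3  35. ]
 [173.  176.  486.3 -77.4  36.4]
 [173.  177.  487.5 -77.1  35.1]
 [173.  178.  489.1 -76.   36.5]
 [173.  179.  490.2 -76.   34.5]
 [174.  175.  485.1 -80.3  34.1]
 [174.  176.  486.7 -79.2  35.4]
 [174.  177.  487.9 -78.8  34.4]
 [174.  178.  489.9 -77.2  37.5]
 [174.  179.  490.2 -78.5  31. ]
 [175.  175.  485.7 -81.7  34.4]
 [175.  176.  487.3 -80.7  35.4]
 [175.  177.  489.  -79.5  37.2]
 [175.  178.  490.  -79.5  34.9]
 [176.  177.  489.3 -81.4  35.7]]
```

Run:
```python
from disk import *
from rig import state
z=load("w1.npz");c=lambda u,v:(170+u/4,120+v/4)
for u,v in[(315,470),(450,500)]:print(px(z,*c(u,v)).round(1))
s=state();Rm=R.from_rotvec(s["tcp_rot"]).as_matrix()
print(Rm.T@(np.array([638.3,-77.7,321])-s["tcp_pos"])/20, Rm.T@(np.array([638.3,-77.7,184])-s["tcp_pos"])/20)
a=np.radians(27.5); Rt=tool([0,0,-1],[np.cos(a),np.sin(a),0]);print(R.from_matrix(Rm.T@Rt).as_rotvec()/.08)
```

```text
[618.  -84.8 136.1]
[661.8 -75.7 135.8]
[0.01184275 0.59366923 4.38407787] [6.86184208 0.59426994 4.38703282]
[-0.41291291 -0.00540987  0.00100703]
```

Emit:
jog_arm(
  deltas=[
    [[0,0,0.2,1,-0.42,0,0],[0,0,0.2,1,0,0,0],[0,0,0.2,1,0,0,0],[0,0,0,1,0,0,0],[0,0,0,0.4,0,0,0],[0,1,0,0,0,0,0],[0,1,0,0,0,0,0],[0,1,0,0,0,0,0],[0,0,0,0,0,0,0],[0,0,0,0,0,0,0]],
  ],
)

```text
time_s: 7.45
tcp_pos: [640.8, -76.9, 261.6]
tcp_rot: [0.848, 1.399, -0.848]
contact_force: [-0.6, -0.7, -0.2]
grip_width: 85.1
```

Run:
```python
from h import *
z=shot("wrist","w2")
```

```text
7.45 [640.76 -76.87 261.58] 27.54 x [ 4.e-04 -0.e+00 -1.e+00] [-0.6 -0.7 -0.2] [-0.242  0.251  1.434  0.     1.457 -0.722]
```

View pics/w2.png

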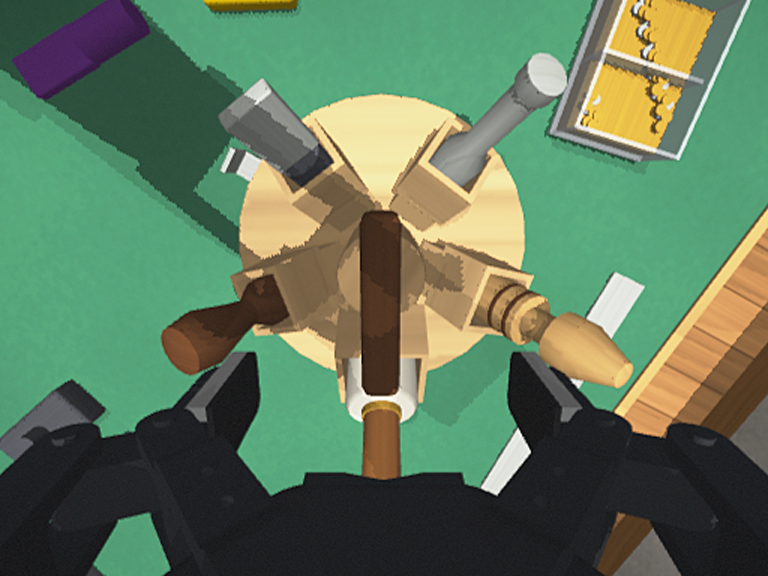

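```bash
cat > meas.py <<'E'
from disk import *
def bar(z):
    P=cloud(z)
    m=(abs(P[...,2]-209)<6)&(np.hypot(P[...,0]-638,P[...,1]+78)<50)
    q=P[m];(c,s,a)=cv2.minAreaRect(q[:,:2].astype(np.float32));print("bar",c,s,a,m.sum(),np.median(q[:,2]))
def ptr(z):
    P=cloud(z)
    m=(abs(P[...,2]-36)<5)&(abs(P[...,0]-488)<7)&(abs(P[...,1]+72)<20)
    q=P[m];
    if len(q):print("ptr",m.sum(),q.min(0),q.max(0),(q.min(0)+q.max(0))/2)
E
python3 - <<'E'
from meas import *
z=load("w2.npz");bar(z);ptr(z);diskfit(z)
E
```

```text
bar (638.4527587890625, -77.90469360351562) (19.99777603149414, 95.23259735107422) 27.493318557739258 3198 209.3302284218576
ptr 88 [485.53848973 -81.54340925  31.26806573] [491.35738546 -59.99143092  37.48757152] [488.4479376  -70.76742008  34.37781863]
deck z 35.863643314542884 7178
disk fit [638.65952884 -77.9175865  126.61399144] 73 0.32963738983338037
```

Emit:
jog_arm(
  deltas=[
    [[0,0.8,-0.12,0,0,0,0],[0,0.8,0,0,0,0,0],[0,0.8,0,0,0,0,0],[0,0.8,0,0,0,0,0],[0,0.6,0,0,0,0,0],[0,0,0,0,0,0,0],[0,0,0,0,0,0,0]],
  ],
)

```text
time_s: 8.38
tcp_pos: [638.9, -78.3, 185.9]
tcp_rot: [0.849, 1.398, -0.848]
contact_force: [0.3, -0.4, 0.8]
grip_width: 85.3
```

Emit:
jog_arm(
  deltas=[
    [[1,0,0,0,0,0,0],[1,0,0,0,0,0,0],[1,0,0,0,0,0,0],[1,0,0,0,0,0,0],[1,0,0,0,0,0,0],[1,0,0,0,0,0,0]],
  ],
  grip_force=50,
)

```text
time_s: 9.12
tcp_pos: [639.4, -77.9, 185.8]
tcp_rot: [0.849, 1.397, -0.847]
contact_force: [4.9, 1.9, 1.3]
grip_width: 18.8
```

Emit:
jog_arm(
  deltas=[
    [[1,0,0,0,0.3,0,0],[1,0,0,0,0.6,0,0],[1,0,0,0,0.9,0,0],[1,0,0,0,1,0,0],[1,0,0,0,1,0,0],[1,0,0,0,1,0,0],[1,0,0,0,1,0,0],[1,0,0,0,1,0,0],[1,0,0,0,1,0,0],[1,0,0,0,1,0,0]],
  ],
)

```text
time_s: 10.38
tcp_pos: [638.9, -77.9, 185.8]
tcp_rot: [1.374, 1.093, -1.373]
contact_force: [2.9, 2.0, 1.4]
grip_width: 19.0
```

Emit:
jog_arm(
  deltas=[
    [[1,0,0,0,1,0,0],[1,0,0,0,1,0,0],[1,0,0,0,1,0,0],[1,0,0,0,1,0,0],[1,0,0,0,1,0,0],[1,0,0,0,1,0,0],[1,0,0,0,1,0,0],[1,0,0,0,1,0,0],[1,0,0,0,1,0,0],[1,0,0,0,1,0,0]],
  ],
)

```text
time_s: 11.62
tcp_pos: [638.5, -77.6, 185.8]
tcp_rot: [1.914, 0.536, -1.914]
contact_force: [0.5, 3.4, 3.2]
grip_width: 19.2
```

Emit:
jog_arm(
  deltas=[
    [[1,0,0,0,1,0,0],[1,0,0,0,1,0,0],[1,0,0,0,1,0,0],[1,0,0,0,1,0,0],[1,0,0,0,0.8,0,0],[1,0,0,0,0.6,0,0],[1,0,0,0,0.4,0,0],[1,0,0,0,0.2,0,0],[1,0,0,0,0,0,0],[1,0,0,0,0,0,0]],
  ],
)

```text
time_s: 12.88
tcp_pos: [638.4, -77.2, 185.8]
tcp_rot: [2.188, 0.075, -2.188]
contact_force: [-0.7, 6.0, 4.8]
grip_width: 19.0
```

Run:
```python
from meas import *
z=shot("wrist","w3");ptr(z)
```

```text
12.875 [638.4  -77.24 185.77] -86.16 x [-2.0e-04  1.5e-03 -1.0e+00] [-0.7  6.   4.8] [-2.440e-01  2.960e-01  1.522e+00  1.000e-03  1.324e+00  1.260e+00]
```

View pics/w3.png

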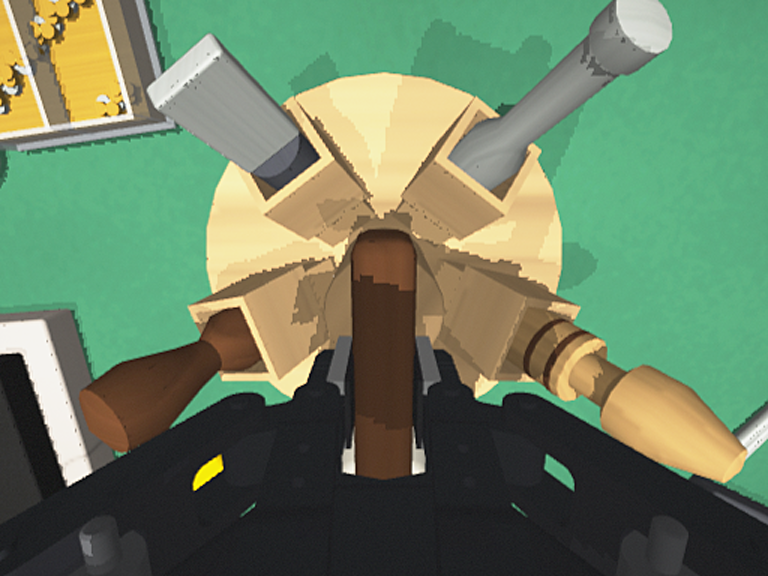

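Emit:
jog_arm(
  deltas=[
    [[1,0,0,0,0.5,0,0],[1,0,0,0,0.5,0,0],[1,0,0,0,0.3,0,0],[1,0,0,0,0.13,0,0],[1,0,0,0,0,0,0],[1,0,0,0,0,0,0]],
  ],
)

```text
time_s: 13.68
tcp_pos: [638.4, -77.2, 185.8]
tcp_rot: [-2.197, 0.05, 2.197]
contact_force: [-1.3, 6.5, 4.6]
grip_width: 19.0
```

Run:
```python
from meas import *
z=shot("top","t3");
P=cloud(z);crop(z,195,95,335,235,5,"pics/t3c.png")
from rig import state
```

```text
13.675 [638.4  -77.16 185.8 ] -92.7 x [-2.0e-04  1.5e-03 -1.0e+00] [-1.3  6.5  4.6] [-2.440e-01  2.960e-01  1.522e+00  1.000e-03  1.324e+00  1.374e+00]
```

View pics/t3c.png

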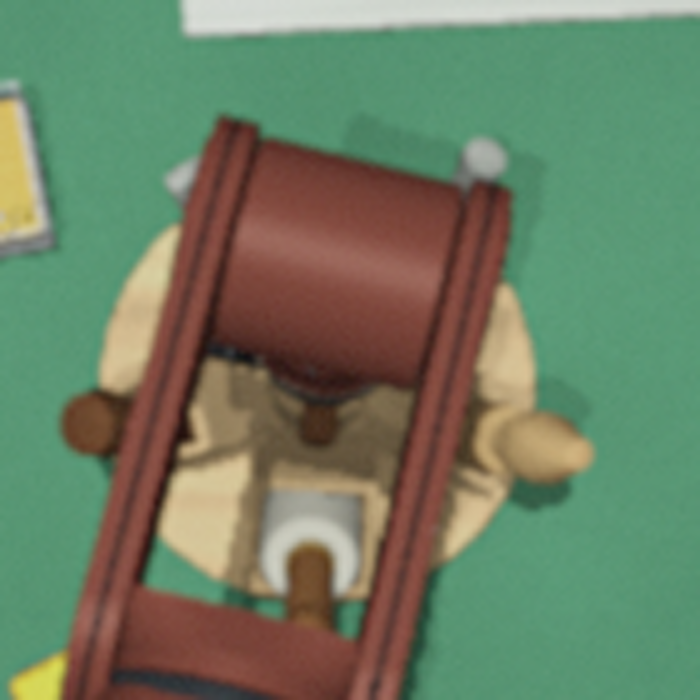

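Emit:
jog_arm(
  deltas=[
    [[0,0,0,0,0,0,0],[0,0,0,0,0,0,0],[0,0,0,0,0,0,0],[0,0,0,0,0,0,0],[0,-1,0,0,0,0,0],[0,-1,0,0,0,0,0],[0,-1,0,0,0,0,0],[0,-1,0,0,0,0,0],[0,-1,0,0,0,0,0],[0,0,0,0,0,0,0]],
  ],
)

```text
time_s: 14.98
tcp_pos: [639.6, -78.5, 288.2]
tcp_rot: [-2.203, 0.053, 2.193]
contact_force: [-0.5, 0.4, -0.4]
grip_width: 85.6
```

Run:
```python
from meas import *
z=shot("wrist","w4");bar(z);ptr(z);diskfit(z)
```

```text
14.975 [639.64 -78.49 288.25] -92.72 x [ 0.0044 -0.0011 -1.    ] [-0.5  0.4 -0.4] [-0.244  0.234  1.405  0.     1.499  1.374]
bar (638.770263671875, -78.14639282226562) (19.9416446685791, 94.87483978271484) 86.99627685546875 2548 209.37004995504708
deck z 35.88046784717659 8667
disk fit [638.70859841 -78.1286362  126.4664163 ] 77 0.39889476001313906
```

View pics/w4.png

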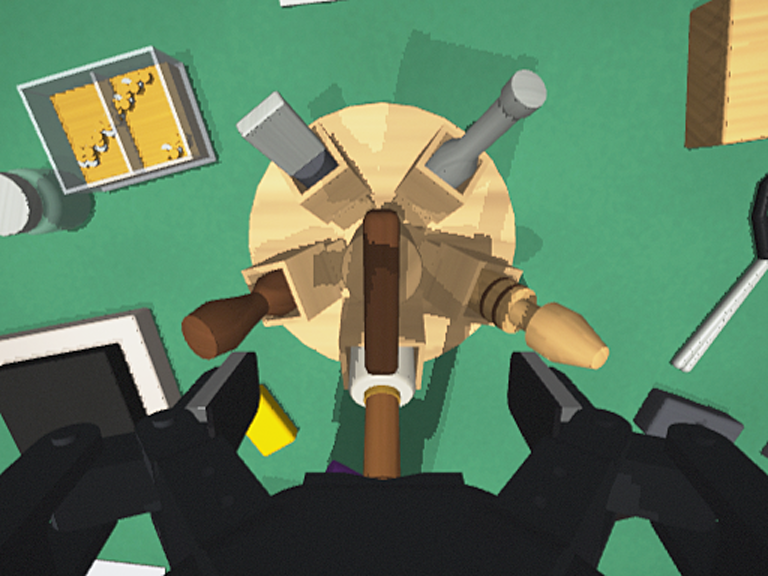

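Emit:
jog_arm(
  deltas=[
    [[0,0,0,0.5,0,0,0],[0,0,0,1,0,0,0],[0,0,0,1,0,0,0],[0,0,0,1,0,0,0],[0,0,0,1,0,0,0],[0,0,0,1,0,0,0],[0,0,0,1,0,0,0],[0,0,0,1,0,0,0],[0,0,0,0.5,0,0,0],[0,0,0,0,0,0.5,0]],
  ],
)

```text
time_s: 16.27
tcp_pos: [478.4, -70.5, 284.7]
tcp_rot: [-2.242, 0.053, 2.152]
contact_force: [0.4, -0.4, -1.0]
grip_width: 85.0
```

Emit:
jog_arm(
  deltas=[
    [[0,0,0,0,0,1,0],[0,0,0,0,0,1,0],[0,0,0,0,0,1,0],[0,0,0,0,0,1,0],[0,0,0,0,0,1,0],[0,0,0,0,0,1,0],[0,0,0,0,0,0,0],[0,0,0,0,0,0,0]],
  ],
)

```text
time_s: 17.27
tcp_pos: [478.9, -70.9, 285.8]
tcp_rot: [-2.697, 0.065, 1.563]
contact_force: [0.5, -0.3, -0.5]
grip_width: 85.5
```

Run:
```python
from meas import *
z=shot("wrist","w5");ptr(z)
crop(z,190,130,330,270,5,"pics/w5c.png")
```

```text
17.275 [478.95 -70.86 285.84] -92.74 x [ 0.4964 -0.0241 -0.8678] [ 0.5 -0.3 -0.5] [-0.447 -0.61   2.218  0.223  1.058  1.109]
ptr 36 [484.13356245 -81.8206833   32.6159924 ] [487.89478101 -60.20953635  36.62346095] [486.01417173 -71.01510983  34.61972668]
```

View pics/w5.png

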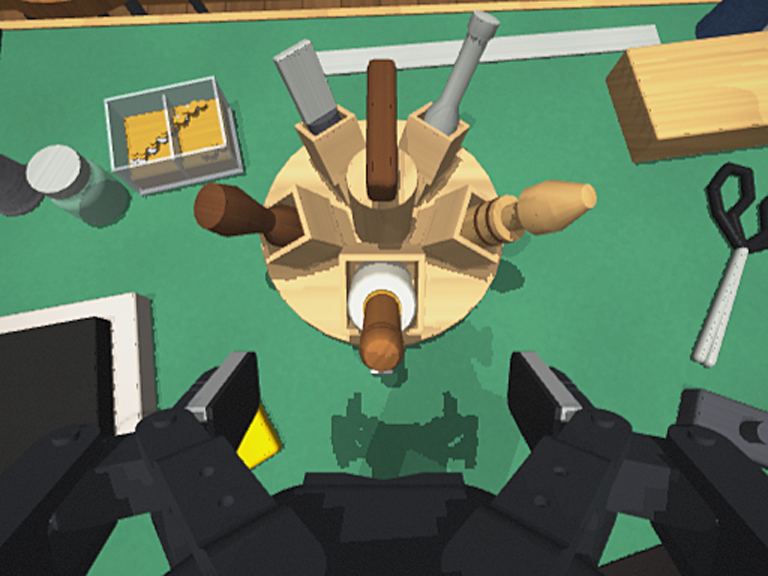

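View pics/w5c.png

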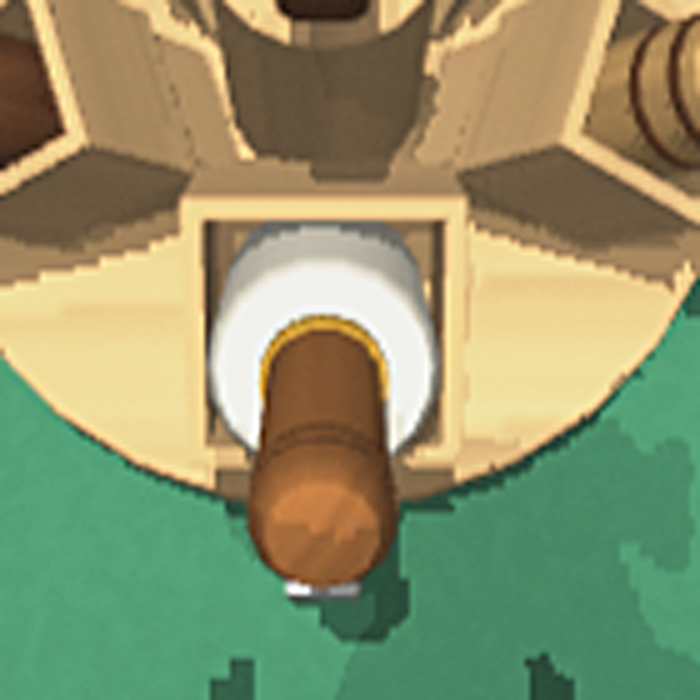

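```bash
cat > maul.py <<'E'
from meas import *
o=np.array([np.cos(np.radians(177.1)),np.sin(np.radians(177.1)),0]);ax=np.array([638.6,-78.0,0])
u0=.5*o+np.array([0,0,np.sqrt(.75)]);M0=ax+93*o+np.array([0,0,103.])
def maulfit(z):
    P=cloud(z).reshape(-1,3);col=z[0].reshape(-1,3).astype(int);v=P-M0;s=v@u0;r=np.linalg.norm(v-s[:,None]*u0,axis=1)
    # handle
    m=(s>32)&(s<105)&(r<24);q=P[m]
    def f(p):
        u=u0+p[2]*o+p[3]*np.cross(u0,o);u/=np.linalg.norm(u)
        c=M0+73*u0+p[0]*np.cross(u0,np.cross(u0,o))+p[1]*np.cross(u0,o)
        w=q-c;w=w-(w@u)[:,None]*u;return np.linalg.norm(w,axis=1)-13.5
    res=least_squares(f,[0,0,0,0],loss="soft_l1",f_scale=1)
    p=res.x;u=u0+p[2]*o+p[3]*np.cross(u0,o);u/=np.linalg.norm(u);c=M0+73*u0+p[0]*np.cross(u0,np.cross(u0,o))+p[1]*np.cross(u0,o)
    print("handle",m.sum(),p.round(3),"grip",c.round(1),"u",u.round(4),"tilt",np.degrees(np.arccos(u[2])),"resid",np.abs(res.fun).mean())
    end=P[(r<22)&(s>80)];print("end s",np.percentile((end-M0)@u0,[50,95,99]) if len(end) else None)
    h=P[(r<30)&(r>17)&(s<35)&(s>10)];print("headtop s",np.median((h-M0)@u0))
    return c,u
E
python3 - <<'E'
from maul import *
from rig import state
z=load("w5.npz");c,u=maulfit(z)
s=state();Rm=R.from_rotvec(s["tcp_rot"]).as_matrix()
jy=np.cross(u,[0,0,1]);jy*=np.sign(jy@Rm[:,1]);Rt=tool(-u,jy)
print("turn",R.from_matrix(Rm.T@Rt).as_rotvec()/.08)
for k in(0,40,90): print(k,Rt.T@(c+u*(k-18.7)-s["tcp_pos"])/20,(c+u*(k-18.7)))
E
```

```text
handle 595 [-3.062e+00  8.750e-01 -3.000e-03  1.000e-03] grip [506.9 -72.1 164.9] u [-0.4972  0.0241  0.8673] tilt 29.853058206649777 resid 0.2117697422422377
end s [111.06848594 114.71002782 115.34668562]
headtop s 24.648936862644863
turn [0.01366667 0.01319197 0.00262126]
0 [ 6.87525608e+00 -3.73072926e-03  1.80369543e+00] [516.23123147 -72.5399632  148.67524576]
40 [ 4.87525608e+00 -3.73072926e-03  1.80369543e+00] [496.34356804 -71.57431245 183.3674403 ]
90 [ 2.37525608 -0.00373073  1.80369543] [471.48398874 -70.36724902 226.73268347]
```

Emit:
jog_arm(
  deltas=[
    [[0,0,0,0.9,0,0,0],[0,0,0,0.9,0,0,0],[0,1,0,0,0,0,0],[0,1,0,0,0,0,0],[0,1,0,0,0,0,0],[0,1,0,0,0,0,0],[0,0,0,0,0,0,0],[0,0,0,0,0,0,0]],
  ],
)

```text
time_s: 18.32
tcp_pos: [487.5, -71.0, 198.6]
tcp_rot: [-2.697, 0.063, 1.564]
contact_force: [-0.5, -0.0, -0.0]
grip_width: 85.4
```

Run:
```python
from maul import *
from rig import state
z=shot("wrist","w6");c,u=maulfit(z)
s=state();Rm=R.from_rotvec(s["tcp_rot"]).as_matrix()
print(Rm.T@(c+u*(0-18.7)-s["tcp_pos"])/20, Rm.T@u)
```

```text
18.325 [487.49 -71.04 198.63] -92.69 x [ 0.4963 -0.0234 -0.8679] [-0.5 -0.  -0. ] [-0.436 -0.51   2.322  0.252  0.858  1.062]
handle 1067 [-2.922e+00  8.690e-01 -4.000e-03  1.000e-03] grip [507.  -72.1 165. ] u [-0.4966  0.0246  0.8676] tilt 29.813819140930075 resid 0.18366473206028075
end s [197.03690831 212.94703526 214.20925834]
headtop s 24.731079024830237
[2.89652842e+00 1.20105813e-03 3.37470417e-03] [-9.99999519e-01 -8.64479594e-04 -4.64273879e-04]
```

View pics/w6.png

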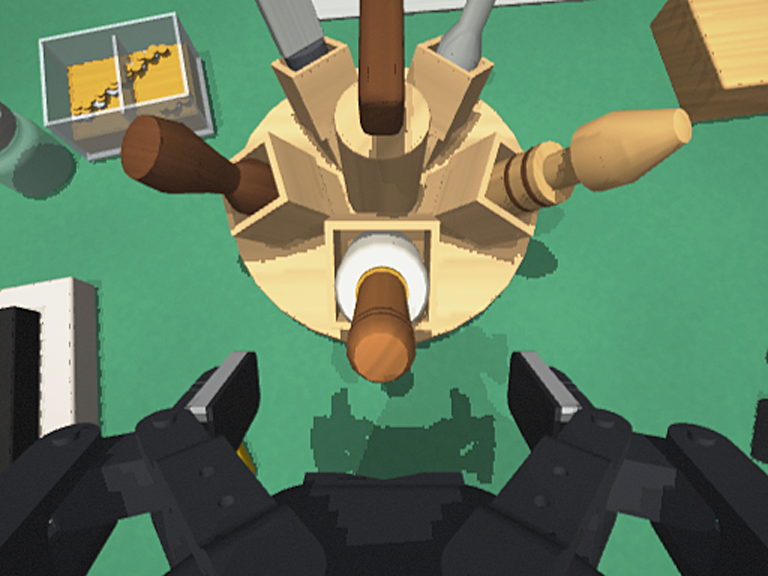

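Emit:
jog_arm(
  deltas=[
    [[0,0.8,0,0,0,0,0],[0,0.8,0,0,0,0,0],[0,0.8,0,0,0,0,0],[0,0.45,0,0,0,0,0],[0,0,0,0,0,0,0],[0,0,0,0,0,0,0]],
  ],
)

```text
time_s: 19.12
tcp_pos: [515.7, -72.5, 149.3]
tcp_rot: [-2.698, 0.064, 1.562]
contact_force: [-0.3, 0.2, 0.4]
grip_width: 85.3
```

Emit:
jog_arm(
  deltas=[
    [[1,0,0,0,0,0,0],[1,0,0,0,0,0,0],[1,0,0,0,0,0,0],[1,0,0,0,0,0,0],[1,0,0,0,0,0,0],[1,0,0,0,0,0,0]],
  ],
  grip_force=60,
)

```text
time_s: 19.88
tcp_pos: [515.6, -72.4, 148.8]
tcp_rot: [-2.697, 0.064, 1.563]
contact_force: [-4.0, 0.6, 4.5]
grip_width: 25.8
```

Run:
```python
from h import *
shot("wrist","w7");shot("scene","s7")
crop(load("s7.npz"),185,150,325,275,5,"pics/s7c.png")
```

```text
19.875 [515.62 -72.41 148.83] -92.71 x [ 0.4966 -0.0236 -0.8676] [-4.   0.6  4.5] [-0.405 -0.341  2.31   0.274  0.699  1.045]
19.925 [515.65 -72.4  148.87] -92.71 x [ 0.4967 -0.0236 -0.8676] [-4.   0.6  4.9] [-0.405 -0.341  2.31   0.274  0.699  1.045]
```

View pics/w7.png

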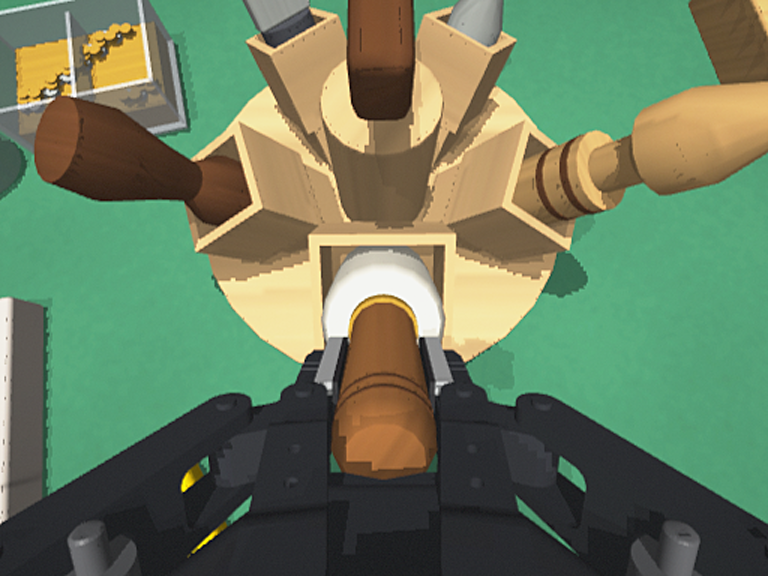

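Emit:
jog_arm(
  deltas=[
    [[1,-0.2,0,-0.04,0,0,0],[1,-0.4,0,0,0,0,0],[1,-0.5,0,0,0,0,0],[1,-0.5,0,0,0,0,0],[1,-0.5,0,0,0,0,0],[1,-0.5,0,0,0,0,0]],
  ],
)

```text
time_s: 20.72
tcp_pos: [489.7, -71.1, 194.4]
tcp_rot: [-2.696, 0.064, 1.564]
contact_force: [-0.4, -0.1, -3.5]
grip_width: 26.1
```

Emit:
jog_arm(
  deltas=[
    [[1,-0.6,0,0,0,0,0],[1,-0.8,0,0,0,0,0],[1,-0.8,0,0,0,0,0],[1,-0.8,0,0,0,0,0],[1,-0.5,0,0,0,0,0],[1,0,0,0,0,0,0]],
  ],
)

```text
time_s: 21.48
tcp_pos: [455.8, -69.8, 255.9]
tcp_rot: [-2.699, 0.065, 1.561]
contact_force: [-0.2, 0.2, -4.0]
grip_width: 25.6
```

Run:
```python
from meas import *
z=shot("wrist","w8");bar(z)
```

```text
21.475 [455.79 -69.82 255.9 ] -92.74 x [ 0.4979 -0.0246 -0.8669] [-0.2  0.2 -4. ] [-0.478 -0.677  2.311  0.243  1.04   1.067]
bar (634.3715209960938, -78.37161254882812) (19.85317039489746, 90.31266784667969) 87.86915588378906 1913 209.13706519590045
```

View pics/w8.png

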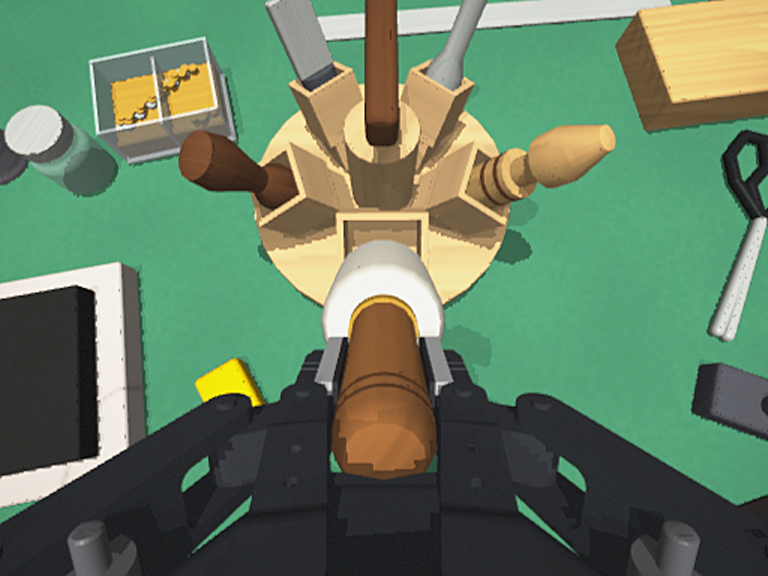

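Emit:
jog_arm(
  deltas=[
    [[1,-1,0,0,0,-0.5,0],[1,-0.5,0,0,0,-1,0],[1,0,0,0,0,-1,0],[1,0,0,0,0,-1,0],[1,0,0,0,0,-1,0],[1,0,0,0,0,-1,0],[1,0,0,0,0,-1,0],[1,0,-0.5,0,0,0,0],[1,0,-1,0,0,0,0],[1,0,-1,0,0,0,0]],
  ],
)

```text
time_s: 22.78
tcp_pos: [443.4, -17.7, 280.4]
tcp_rot: [-2.198, 0.051, 2.196]
contact_force: [0.2, -0.0, -4.2]
grip_width: 25.6
```

Emit:
jog_arm(
  deltas=[
    [[1,0,-1,0,0,0,0],[1,0,-1,0,0,0,0],[1,0,-1,0,0,0,0],[1,0,-1,0,0,0,0],[1,0,-1,0,0,0,0],[1,0,-1,0,0,0,0],[1,0,-0.8,0,0,0,0],[1,0,-0.6,0,0,0,0],[1,0,-0.3,0,0,0,0],[1,0,0,0,0,0,0]],
  ],
)

```text
time_s: 24.02
tcp_pos: [450.8, 135.1, 281.0]
tcp_rot: [-2.198, 0.052, 2.198]
contact_force: [0.1, -0.0, -2.7]
grip_width: 25.6
```

Run:
```python
from meas import *
z=shot("wrist","w9")
```

```text
24.025 [450.76 135.08 280.95] -92.69 x [ 0.e+00 -2.e-04 -1.e+00] [ 0.1 -0.  -2.7] [ 0.123 -0.188  1.847 -0.     1.482  1.741]
```

View pics/w9.png

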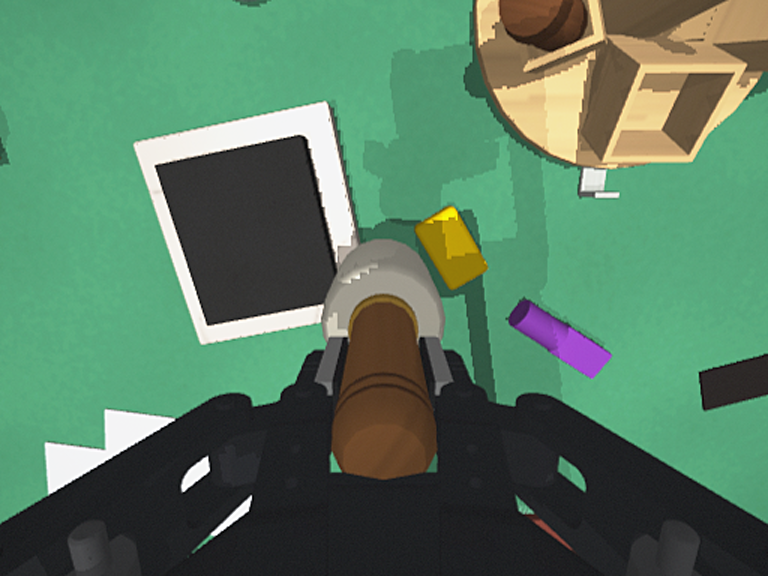

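Run:
```python
from meas import *
from rig import state
z=load("w9.npz");P=cloud(z);p=z[0].astype(int)
v,u=np.mgrid[0:384,0:512]
m=(p.max(2)<70)&(u<232)&(u>90)&(v>80)&(v<225)&(P[...,2]>10)&(P[...,2]<80)
m=cv2.morphologyEx(m.astype(np.uint8),cv2.MORPH_OPEN,np.ones((5,5)))>0
q=P[m];zt=np.median(q[:,2]);print(m.sum(),zt,q[:,2].std())
m&=abs(P[...,2]-zt)<6
print("pad",cv2.minAreaRect(P[m][:,:2].astype(np.float32)))
g=(p.min(2)>150)&(u<245)&(u>80)&(v>60)&(v<235)&(abs(P[...,2]-30)<6);a=(g|m);print("slab z",np.median(P[g][:,2]))
a=cv2.morphologyEx(a.astype(np.uint8),cv2.MORPH_OPEN,np.ones((3,3)))>0
print("slab",cv2.minAreaRect(P[a][:,:2].astype(np.float32)))
# maul cylinder fits in tool frame
s=state();Rm=R.from_rotvec(s["tcp_rot"]).as_matrix();Q=(P.reshape(-1,3)-s["tcp_pos"])@Rm
for lo,hi,rad,n in((-50,-25,13.5,"hand1"),(0,20,13.5,"hand2"),(30,97,28,"head")):
    k=(Q[:,0]>lo)&(Q[:,0]<hi)&(abs(np.hypot(Q[:,1],Q[:,2])-rad)<4);h=Q[k]
    o=least_squares(lambda c:np.hypot(h[:,1]-c[0],h[:,2]-c[1])-rad,[0,0],loss="soft_l1") if len(h)>5 else None
    print(n,len(h),o.x if o else None,np.percentile(h[:,0],[2,98]) if len(h) else None)
```

```text
10673 53.32544602835503 1.8081494976592227
pad ((468.4489440917969, 250.92308044433594), (147.5206298828125, 129.29656982421875), 8.449100494384766)
slab z 29.870818717177826
slab ((467.9775695800781, 251.6278076171875), (199.50550842285156, 179.17088317871094), 8.310190200805664)
hand1 2156 [ 0.64746859 -0.80101635] [-49.46894009 -25.71922802]
hand2 459 [ 0.57024439 -0.7891095 ] [ 0.5061883  19.57045239]
head 1633 [ 0.24874963 -0.48816075] [30.12586089 93.16285747]
```

Emit:
jog_arm(
  deltas=[
    [[1,0,-0.7,-0.1,0,0,0],[1,0,-1,-0.1,0,0,0],[1,0,-1,-0.1,0,0,0],[1,0,-1,-0.1,0,0,0],[1,0,-1,-0.1,0,0,0],[1,0,-0.7,-0.08,0,0,0],[1,0,-0.42,0,0,0,0],[1,0,0,0,0,0,0],[1,0,0,0,0,0,0]],
  ],
)

```text
time_s: 25.2
tcp_pos: [467.8, 250.2, 281.0]
tcp_rot: [-2.197, 0.053, 2.198]
contact_force: [-0.4, 0.5, -4.1]
grip_width: 25.5
```

Emit:
jog_arm(
  deltas=[
    [[1,0.6,0,0,0,0,0],[1,0.8,0,0,0,0,0],[1,0.8,0,0,0,0,0],[1,0.8,0,0,0,0,0],[1,0.8,0,0,0,0,0],[1,0.6,0,0,0,0,0],[1,0.4,0,0,0,0,0],[1,0.2,0,0,0,0,0],[1,0,0,0,0,0,0],[1,0,0,0,0,0,0]],
  ],
)

```text
time_s: 26.45
tcp_pos: [468.2, 250.8, 181.6]
tcp_rot: [-2.198, 0.052, 2.196]
contact_force: [0.1, -0.1, -3.5]
grip_width: 25.4
```

Run:
```python
from meas import *
from rig import state
z=shot("wrist","w10");print(state()["contact_force"],state()["ft_torque"])
```

```text
26.45 [468.22 250.81 181.64] -92.71 x [ 1.e-03  4.e-04 -1.e+00] [ 0.1 -0.1 -3.5] [0.343 0.037 1.824 0.    1.28  1.961]
[ 0.45644258  0.02921792 -4.5625361 ] [ 0.01501994  0.00160589 -0.00686869]
```

View pics/w10.png

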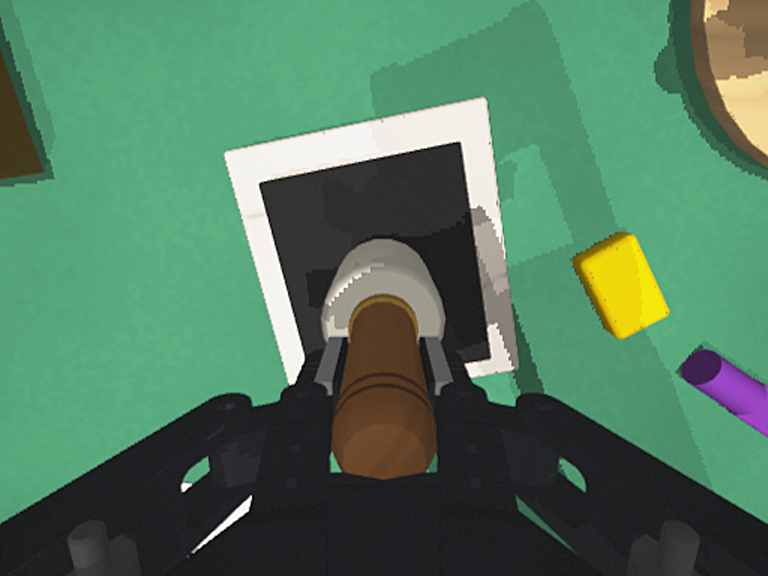

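Emit:
jog_arm(
  deltas=[
    [[1,0.25,0,0,0,0,0],[1,0.25,0,0,0,0,0],[1,0.25,0,0,0,0,0],[1,0.15,0,0,0,0,0],[1,0.1,0,0,0,0,0],[1,0,0,0,0,0,0]],
  ],
)

```text
time_s: 27.25
tcp_pos: [467.8, 250.6, 160.8]
tcp_rot: [-2.197, 0.052, 2.198]
contact_force: [0.3, -0.1, -3.4]
grip_width: 25.3
```

Emit:
jog_arm(
  deltas=[
    [[1,0.06,0,0,0,0,0],[1,0.06,0,0,0,0,0],[1,0.06,0,0,0,0,0],[1,0,0,0,0,0,0]],
  ],
)

```text
time_s: 27.75
tcp_pos: [467.7, 250.6, 157.3]
tcp_rot: [-2.197, 0.052, 2.198]
contact_force: [-0.1, -0.4, -3.0]
grip_width: 25.4
```

Emit:
jog_arm(
  deltas=[
    [[1,0.05,0,0,0,0,0],[1,0.05,0,0,0,0,0],[1,0,0,0,0,0,0]],
  ],
)

```text
time_s: 28.12
tcp_pos: [467.8, 250.6, 155.3]
tcp_rot: [-2.197, 0.052, 2.198]
contact_force: [-0.4, 0.7, -3.3]
grip_width: 25.6
```

Emit:
jog_arm(
  deltas=[
    [[1,0.05,0,0,0,0,0],[1,0.04,0,0,0,0,0],[1,0,0,0,0,0,0]],
  ],
)

```text
time_s: 28.5
tcp_pos: [467.8, 250.6, 153.5]
tcp_rot: [-2.197, 0.052, 2.198]
contact_force: [0.9, -0.0, -3.9]
grip_width: 25.8
```

Emit:
jog_arm(
  deltas=[
    [[1,0.04,0,0,0,0,0],[1,0,0,0,0,0,0]],
  ],
)

```text
time_s: 28.75
tcp_pos: [468.1, 250.7, 153.3]
tcp_rot: [-2.198, 0.052, 2.197]
contact_force: [-0.3, -0.5, -0.7]
grip_width: 25.7
```

Emit:
jog_arm(
  deltas=[
    [[1,0.04,0,0,0,0,0],[1,0,0,0,0,0,0]],
  ],
)

```text
time_s: 29.0
tcp_pos: [468.4, 250.8, 153.2]
tcp_rot: [-2.199, 0.052, 2.196]
contact_force: [-1.2, -0.7, 5.6]
grip_width: 25.6
```

Emit:
jog_arm(
  deltas=[
    [[1,-0.02,0,0,0,0,0],[1,0,0,0,0,0,0]],
  ],
  grip_force=20,
)

```text
time_s: 29.25
tcp_pos: [468.4, 250.8, 153.2]
tcp_rot: [-2.199, 0.052, 2.196]
contact_force: [-1.2, -0.4, 6.2]
grip_width: 25.5
```

Run:
```python
from meas import *
from rig import state
z=shot("scene","s11");crop(z,290,130,430,260,5,"pics/s11c.png")
z=shot("wrist","w11");P=cloud(z);s=state();Q=P.reshape(-1,3)
for lo,hi,rad,n in((180,202,13.5,"hand1"),(135,150,13.5,"hand2"),(60,122,28,"head")):
    k=(Q[:,2]>lo)&(Q[:,2]<hi)&(abs(np.hypot(Q[:,0]-468.4,Q[:,1]-250.8)-rad)<4);h=Q[k]
    o=least_squares(lambda c:np.hypot(h[:,0]-c[0],h[:,1]-c[1])-rad,[468,250],loss="soft_l1") if len(h)>5 else None
    print(n,len(h),o.x if o else None)
```

```text
29.25 [468.4  250.83 153.22] -92.71 x [ 1.4e-03  4.0e-04 -1.0e+00] [-1.2 -0.4  6.2] [ 0.343  0.067  1.85  -0.     1.224  1.961]
29.3 [468.37 250.83 153.19] -92.71 x [ 1.3e-03  4.0e-04 -1.0e+00] [-1.5 -0.7  4.8] [ 0.343  0.067  1.85  -0.     1.224  1.961]
hand1 1929 [469.21004489 249.8883609 ]
hand2 338 [469.00946022 249.85650548]
head 1291 [468.76068244 250.00441474]
```

View pics/s11c.png

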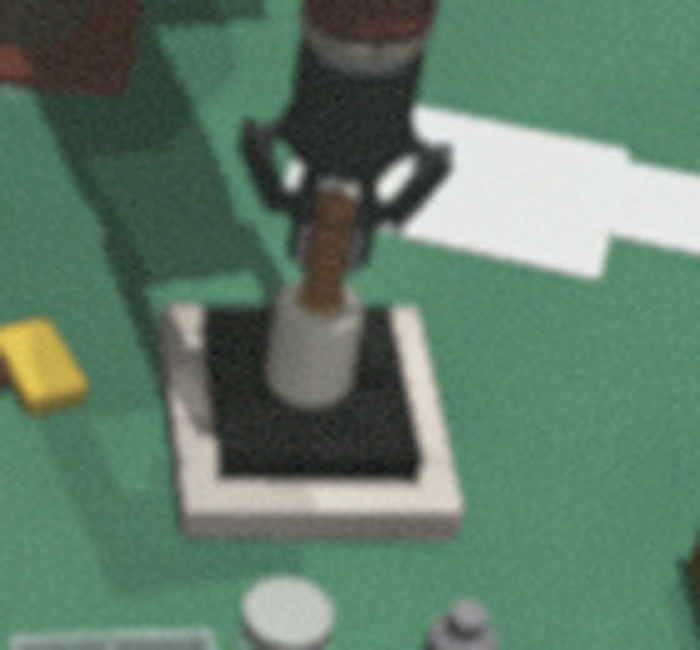

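Emit:
jog_arm(
  deltas=[
    [[0.6,0,0,0,0,0,0],[0.5,0,0,0,0,0,0],[0.3,0,0,0,0,0,0],[0,0,0,0,0,0,0],[0,0,0,0,0,0,0],[0,0,0,0,0,0,0]],
  ],
)

```text
time_s: 30.1
tcp_pos: [467.8, 250.7, 152.4]
tcp_rot: [-2.197, 0.052, 2.197]
contact_force: [0.1, -0.1, 0.6]
grip_width: 85.8
```

Run:
```python
from meas import *
z=shot("wrist","w12")
```

```text
30.1 [467.85 250.67 152.4 ] -92.71 x [ 0.  0. -1.] [ 0.1 -0.1  0.6] [0.343 0.067 1.85  0.    1.224 1.961]
```

View pics/w12.png

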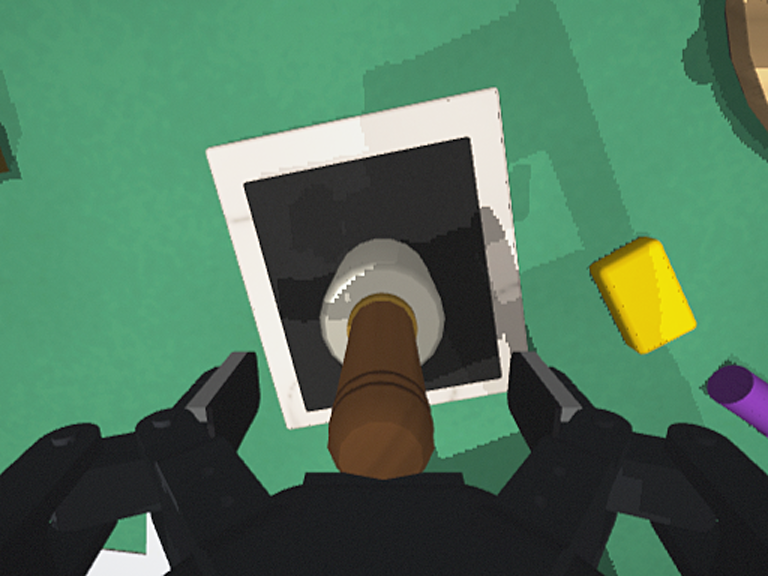

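The maul stands free. I'll retreat straight up, then move toward the robot so I can check with the cameras.

Emit:
jog_arm(
  deltas=[
    [[0,-0.4,0,0,0,0,0],[0,-0.8,0,0,0,0,0],[0,-1,0,0,0,0,0],[0,-1,0,0,0,0,0],[0,-1,0,0,0,0,0],[0,-1,0,0,0,0,0],[0,-1,0,0,0,0,0],[0,-1,0,0,0,0,0],[0,0,0,0,0,0,0]],
  ],
)

```text
time_s: 31.28
tcp_pos: [468.9, 251.1, 299.3]
tcp_rot: [-2.201, 0.05, 2.192]
contact_force: [-0.5, -0.8, 0.4]
grip_width: 85.3
```

Emit:
jog_arm(
  deltas=[
    [[0,0,-0.5,0,0,0,0],[0,0,-1,0,0,0,0],[0,0,-1,0,0,0,0],[0,0,-1,0,0,0,0],[0,0,-1,0,0,0,0],[0,0,-1,0,0,0,0],[0,0,-1,0,0,0,0],[0,0,-0.5,0,0,0,0],[0,0,0,0,0,0,0],[0,0,0,0,0,0,0]],
  ],
)

```text
time_s: 32.52
tcp_pos: [474.6, 390.1, 296.4]
tcp_rot: [-2.197, 0.053, 2.197]
contact_force: [0.5, -0.1, -0.1]
grip_width: 85.2
```

Run:
```python
from meas import *
z=shot("top","t13");bar(z);diskfit(z);crop(z,195,95,335,235,5,"pics/t13c.png");P=cloud(z)
Q=P.reshape(-1,3)
h=Q[(abs(Q[:,2]-123)<6)&(np.hypot(Q[:,0]-468,Q[:,1]-250)<40)];e=Q[(Q[:,2]>195)&(Q[:,2]<222)&(np.hypot(Q[:,0]-468,Q[:,1]-250)<40)]
print("head",len(h),(h.max(0)+h.min(0))/2,"end",len(e),e.mean(0) if len(e) else 0)
z=shot("scene","s13")
```

```text
32.525 [474.57 390.07 296.39] -92.73 x [-0.e+00 -4.e-04 -1.e+00] [ 0.5 -0.1 -0.1] [ 0.56   0.161  1.473 -0.     1.507  2.178]
bar (640.1620483398438, -76.0071792602539) (19.579906463623047, 94.46466064453125) 87.6104507446289 262 208.65984414500292
deck z 35.50163136913602 1438
disk fit [640.07476415 -77.55878853 124.33394759] 65 0.9019733569595298
head 177 [473.1683467  249.33855108 123.07258747] end 94 [472.99971773 250.65251576 208.47607203]
32.575 [474.59 389.95 296.48] -92.75 x [ 0.e+00 -3.e-04 -1.e+00] [-0.6  0.7 -0.4] [ 0.56   0.161  1.473 -0.     1.507  2.178]
```

View pics/t13.png

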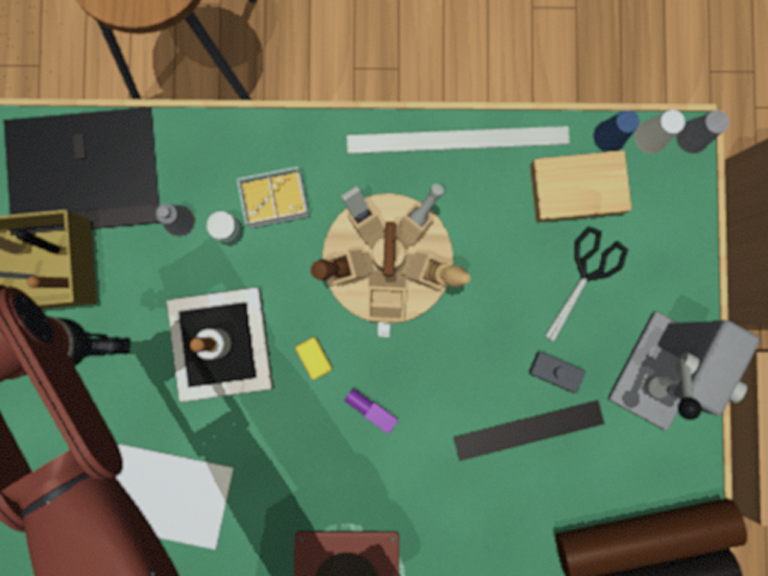

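View pics/s13.png

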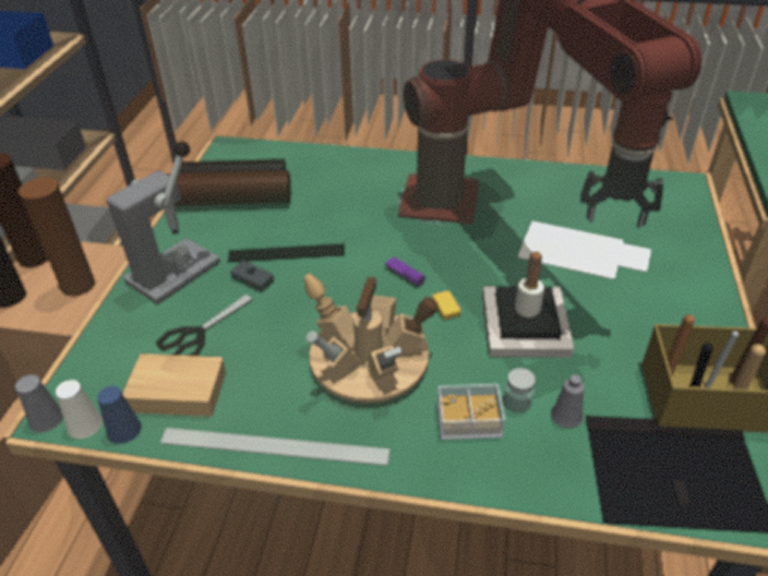

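View pics/t13c.png

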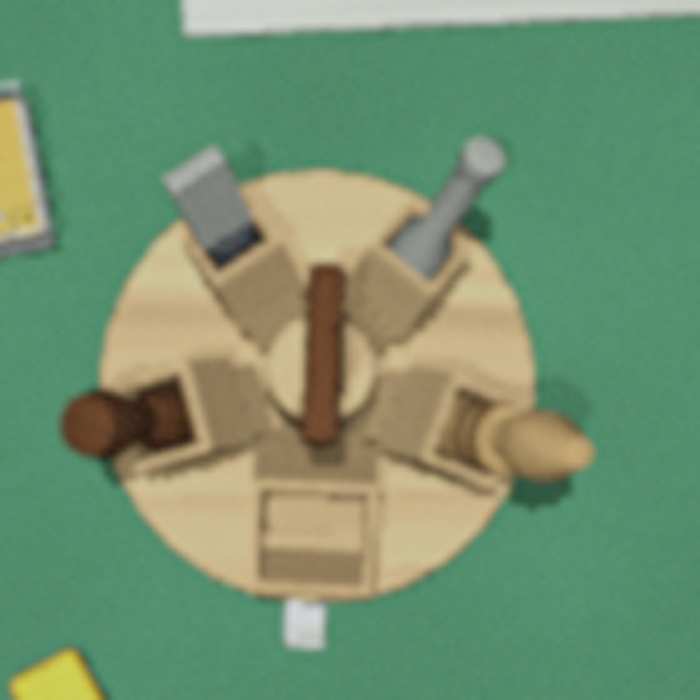

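Run:
```python
from meas import *
z=load("w12.npz");Q=cloud(z).reshape(-1,3)
for lo,hi,rad in((140,200,13.5),(60,120,28)):
    k=(Q[:,2]>lo)&(Q[:,2]<hi)&(abs(np.hypot(Q[:,0]-468.6,Q[:,1]-250.3)-rad)<5);h=Q[k]
    print(len(h),least_squares(lambda c:np.hypot(h[:,0]-c[0],h[:,1]-c[1])-rad,[468,250],loss="soft_l1").x)
z=load("t13.npz");print("expected head-top centre px",proj(z,[468.7,250.2,123])*1.5)
crop(z,100,180,220,280,6,"pics/t13s.png")
print(proj(z,[468.7,250.2,123]), (proj(z,[468.7,250.2,123])-[100,180])*6)
```

```text
2452 [469.45290836 250.24170456]
963 [469.27600753 250.27469484]
expected head-top centre px [208.33226919 345.20915054]
[138.88817946 230.13943369] [233.32907675 300.83660215]
```

View pics/t13s.png

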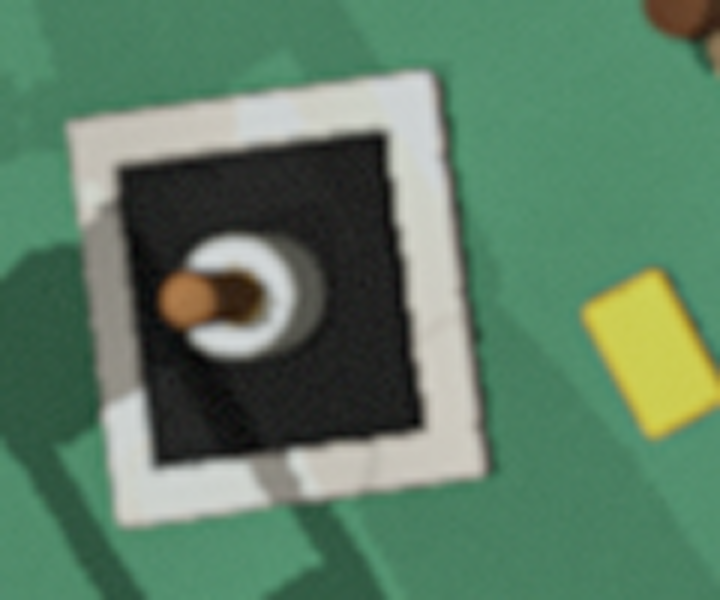

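```bash
python3 -c "
from rig import *
s=state();print(s['time_s'],s['contact_force'],s['grip_width']);print(finish_job())"
```

```text
32.625 [-0.65438777 -0.02741142 -0.24512062] 85.63338611542056
the job is handed in; nothing more can be done
None
```

The job is done and handed in at 32.6 s: the maul stands upright in the middle of the pad, and its bay is at the front over the pointer.

I turned the caddy about 120° by its bar handle and let go. Then I drew the maul straight out along its 30° lean, stood it upright and lowered it in 1 mm steps. The wrist force went from about 4 N of hanging weight to about +5 N of upward push. I let go only then.

Last checks:
- **Caddy:** the bay was within about 0.3° of the pointer in the close wrist view before I drew the maul. The coarser top view at the end also agreed to within about 0.5°.
- **Maul:** it stands vertical, with its axis within about 1 mm of the measured pad centre by the wrist camera. The pad top came out at about 53–54 mm above the bench, about 24 mm above the slab, by depth image and by feel alike.
- **Other things:** the four other tools are in their bays, and nothing else on the bench looks moved in the images. The gripper was open and clear when I handed in.

Two checks disagreed:
- A rough top-view estimate put the maul about 4 mm further out in x, because its handle hides part of the head in that view. Projecting the wrist result into the top image agreed to about 2 mm.
- One bar reading while drawing the maul out differed by about 1°, because the bar was cut off at the edge of the picture.

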